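# Clamp a tray stop into the T-slot

### The arm

A 6-joint arm with a two-finger parallel gripper is mounted at the origin on the work surface. World frame = base frame: x ahead of the robot, y to its left, z up, the work surface at z = 0. Lengths are in m, angles in rad, forces in N, time in s.
With the tool pointing down it reaches from about 0.425 to 1.125 m from the base axis. Payload 14.9 kg.
Tool frame: the origin (TCP) lies at the very end of the fingers, on their centre line; the grasp point (between the pads) lies 19 mm behind it; z points along the fingers, y is the line along which they close (so a half turn about z gives the same grasp; the last joint's range is limited). The gripper opens to 91 mm and grips with 3 to 60 N. Pads are 32 mm wide; open, the fingers measure 118 mm over their backs; the gripper's body (76 mm by 178 mm) begins 60 mm behind the grasp point.
Start: joints at [-1.187, 0.379, 1.734, -0, 1.028, -0.033], TCP at [0.283, -0.64, 0.214] pointing down, gripper open.
Joint ranges: [-2.77, 2.77], [-0.74, 2.19], [0, 2.66], [-1.06, 4.2], [0.31, 2.87], [-3.08, 3.08]. Speed limits (rad/s): [1.89, 1.89, 2.39, 3.14, 3.14, 3.14].

### API

Orientations are given as a 3x3 rotation matrix whose columns are the frame's x, y, z axes.
In Python, from station import bot, hand, eyes, order gives the robot as it stands. Calls block until the motion is done:
- bot.move_to(position, orientation): joint-space move of the TCP to a pose.
- bot.move_l(position, orientation=None, max_speed=0.15): straight line of the TCP; orientation=None keeps the orientation; max_speed is the mean speed in m/s.
- bot.move_j(angles): joint-space move.
- hand.ungrasp() and hand.close(newtons=None): open the fingers fully, or close them until they stop; newtons is the grip in N (None keeps the last).
- bot.pause(seconds).
- bot.solve_ik(position, orientation): joint angles nearest the present ones, or None.
- bot.get_state(): the state.
- eyes.read_camera(name): name is "scene" or "top"; returns a dict with "pixels" (420x560x3 uint8, red, green, blue), "depth" (420x560 float32, m along the optical axis (not along the pixel's ray), 0 where there is no reading), "intrinsics" (3x3 intrinsics, pixels), "distortion" ([k1, k2, p1, p2, k3] as OpenCV has them; the pictures are not rectified), "rvec" (rotation vector, rad) and "tvec" (3), from world to camera coordinates, as OpenCV has them. Camera axes: x right, y down, z forward; pixel columns grow to the right and rows downward; lengths in m; the calibration is good to about 2 mm. A picture is of the moment at which its call begins.
A pose or a line that the arm cannot do raises bot.PlanningError and nothing moves.
- order.finish_job(): hands the job in; it is judged then, once.
The state is a dict: "t": time; "joint_pos": joint angles; "qvel": joint speeds; "effort": joint torques, N m; "eef_pos": TCP position; "ee_rot": TCP orientation; "ft_force": force on the tool from outside, world axes, zero at the start; "wrist_torque": the same for the moment, N m; "width": finger opening in m; "finger_force": force on a finger pad.
Only numpy, scipy, OpenCV 4.12 (cv2) and the standard library are available. Lean on these libraries where they do the work, as an engineer would, in place of code of your own. Each camera call takes 0.05 s, during which the arm holds its last target. There are 200 camera calls.

### The job

Lift the T-bolt stop out of its wooden block by the orange knob, lower its head into the slot of the aluminium plate without forcing it, and slide it along until its round flange rests against (at most 5 mm from) the plain end of the lime tray, so that the tray cannot slip. Turn it clockwise until the head stands square across the slot under the lips, then keep turning the knob clockwise until the flange clamps the plate snugly: stop by feel, not over-tight. Do not shove the tray, leave the other things where they are, and let go.

Things in the scene. Friction and masses are not known exactly. Their poses are not given: they have to be found in the camera images.
- bolt_knob (a point): Centre of the orange square knob (26 x 26, 30 high, white bar on top along its x axis) on top of the T-bolt; z up. It is the nut: clockwise from above it moves down the thread 4 mm per radian. Thread friction 0.07 N m; while nothing else holds the bolt, the whole bolt turns with the knob. Below the knob a 20 mm neck, 14 long, then the yellow collar; the flange is 44 across.
- bolt_head (a point): Centre of the underside of the T-bolt's dark steel head, on its axis: 43 along x, 16 wide (y), 8 thick. At the start the knob's axes are parallel to it and the knob centre is 71 above it. The flange's underside is a spring washer 20.5 to 24.5 above this point: after it bites each radian adds 120 N and 0.5 N m. Snug is 15 to 40 N (twist 0.1 to 0.2 N m; friction may hide 0.07 at a standstill); over 60 N is over-tight. 0.21 kg.
- slot_mid (a point): Middle of the slot, at the top face of the fixed aluminium plate (520 x 120, top 30 above the bench); y axis along the slot, x across, z up. Mouth 18.5 wide with a small chamfer, lips 9 thick; below them the channel is 42 wide and 11 high, floor 20 below this point. The head enters lengthwise; turned clockwise about 1.5 rad its corners stop on the channel walls, square within 0.1 rad.
- tray_edge (a point): Middle of the lower edge of the plain end face of the lime tray, over the slot. The tray (180 wide, 240 long, rim 20 high, loose, 1.3 to 2.1 kg with two pots) lies on the plate and reaches from here along +y of this point (same as the slot's y); the stop goes on the -y side. Its pots, about 130 high over the plate with leaves, begin 148 from here.
- holder: Wooden block 90 x 80, 30 high, fixed; origin under its centre, z up. The T-bolt stands in its pocket (18 deep, 45 along the block's x, 19.5 wide), head on the pocket floor 12 above the bench.
- pot_green: Empty green pot, 80 across, 75 high, loose; origin at the centre of its underside. Leave alone.
- sprayer: Clear bottle with orange cap, 60 across, 150 high, loose; origin at the centre of its underside. Leave alone.
- label_box: Yellow box of plant labels, 90 x 60, 35 high, loose; origin at the centre of its underside. Leave alone.
There are look-alikes about, which are no part of the job. What is shaped like the part that bears bolt_knob but blue is not meant.

How it is judged:
On the way, in this order (a step that is already met when the one before it is completed fails the run):
1. the head is down in the slot, lengthwise (z of bolt_head in the frame of slot_mid below -0.015 m and angle between the x axis of bolt_head and the y axis of slot_mid, either way round below 0.3 rad), for 0.1 s.
2. the head is turned square under the lips (z of bolt_head in the frame of slot_mid below -0.012 m and angle between the x axis of bolt_head and the x axis of slot_mid, either way round below 0.2 rad), for 0.1 s.
At the end, for the whole second after the job is handed in: The T-bolt stands upright in the slot, its head under the lips and square across the slot within 0.2 rad, its flange clamping the plate with over 8 N and no more than 5 mm from the tray's end face; everything released (all of step 2 and z of bolt_head in the frame of slot_mid above -0.025 m and x of bolt_head in the frame of slot_mid between -0.005 and 0.005 m and angle between bolt_head's own z axis and vertical below 0.1 rad and contact force between washer_c0 and plate above 8 N and y of bolt_head in the frame of tray_edge between -0.027 and -0.018 m); the robot touches nothing.
It fails at once if the clamp is over-tightened (contact force between washer_c0 and plate above 60 N).
It fails at once if the head is forced against the plate before it is in the slot (contact force between bolt and plate above 35 N and z of bolt_head in the frame of slot_mid above -0.009 m).
It fails at once if the tray is shoved out of place (distance of tray_edge from where it was at the start of the episode above 0.01 m).
It fails at once if the green pot, the spray bottle or the label box is disturbed (distance of any of pot_green, sprayer, label_box from where it was at the start of the episode above 0.02 m).
It also fails if it takes over 72 s, if anything falls off the work surface, if the arm or the gripper's body presses on something with over 40 N, if the wrist force passes 120 N, or if a joint passes its speed limit or range.

## Working session

There is one attempt and no reset: what is moved stays moved. The work goes in short steps, each a Python script; the robot and the scene stay as the last script left them, time stands still between calls to the robot, and variables do not carry over. Pictures are saved under pics/ and viewed, at most 10 in all, crops included, and the job is handed in when it is done.

```bash
ls; mkdir -p pics; python3 - <<'E'
from station import bot, hand, eyes, order
import cv2,pickle
for n in("scene","top"):
    c=eyes.read_camera(n); pickle.dump(c,open(n+"0.pkl","wb"))
    cv2.imwrite(f"pics/{n}0.png",c["pixels"][...,::-1])
    R=cv2.Rodrigues(c["rvec"])[0]; print(n,-R.T@c["tvec"].reshape(3),R.round(2).tolist(),c["intrinsics"].tolist(),c["distortion"])
s=bot.get_state(); print(s)
E
```

```text
pics
scene [ 1.17950093 -0.7207739   0.94010985] [[0.75, 0.66, -0.02], [0.43, -0.5, -0.75], [-0.51, 0.56, -0.66]] [[452.53933556011043, 0.0, 283.6199502687338], [0.0, 452.53933556011043, 204.23982380474482], [0.0, 0.0, 1.0]] [-0.12617193  0.          0.          0.          0.        ]
top [ 0.13955666 -0.01613371  1.77137701] [[0.08, -1.0, -0.0], [-0.97, -0.08, -0.22], [0.22, 0.02, -0.98]] [[526.1916098345552, 0.0, 274.0964133071067], [0.0, 526.1916098345552, 204.8327782620175], [0.0, 0.0, 1.0]] [-0.17030412  0.          0.          0.          0.        ]
{'t': 0.1, 'joint_pos': array([-1.18729744e+00,  3.79353663e-01,  1.73470408e+00,  1.02194192e-05,
        1.02848652e+00, -3.33077839e-02]), 'qvel': array([ 6.71971701e-05, -5.44942644e-04, -2.21349739e-03, -5.92922399e-04,
       -1.87799672e-03,  3.59515460e-04]), 'effort': array([ 1.40360057e-04, -7.65036607e+01, -4.35293090e+01,  6.52318820e-02,
        3.97983240e-02, -1.32452197e-05]), 'eef_pos': array([ 0.283254  , -0.63975736,  0.21336462]), 'ee_rot': array([[ 9.14388541e-01,  4.04837592e-01, -3.47943804e-04],
       [ 4.04837739e-01, -9.14388112e-01,  8.85760267e-04],
       [ 4.04333751e-05, -9.50789820e-04, -9.99999547e-01]]), 'ft_force': array([0.44427857, 1.10220148, 0.83866594]), 'wrist_torque': array([ 0.06066021, -0.01925272,  0.0420993 ]), 'finger_force': 0.0, 'width': 0.09117123549598717}
```

View pics/scene0.png

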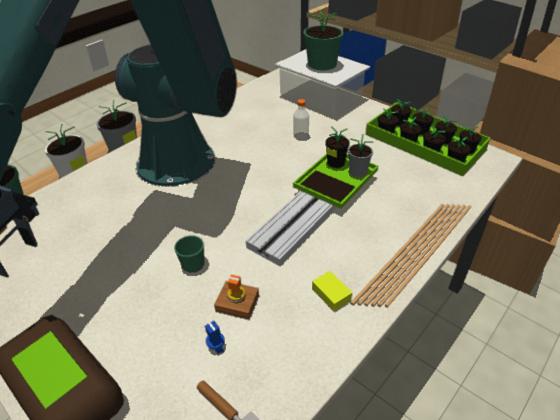

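View pics/top0.png

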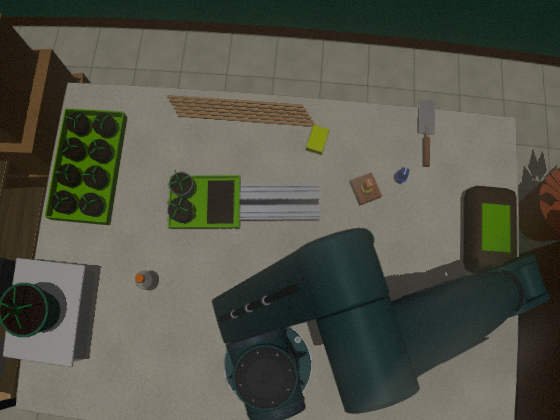

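The scene view shows the orange knob at (236,283) in its block, the plate around (265,250) to (320,195), and the tray's plain end near (320,195). The top view shows the block at (366,189), the slot along row ~202 for columns 240–320, and the tray end at column 240. I'll zoom in on both views.

```bash
cat > h.py <<'E'
import numpy as np, cv2, pickle
def cam(c):
    R=cv2.Rodrigues(np.array(c["rvec"]))[0]; t=np.array(c["tvec"]).reshape(3); return R,t
def ray(c,uv):
    R,t=cam(c); p=cv2.undistortPoints(np.array(uv,float).reshape(-1,1,2),c["intrinsics"],np.array(c["distortion"])).reshape(-1,2)
    return -R.T@t, np.c_[p,np.ones(len(p))]@R
def onz(c,uv,z):
    o,d=ray(c,uv); return o+d*((z-o[2])/d[:,2])[:,None]
def pix(c,X): return cv2.projectPoints(np.array(X,float).reshape(-1,1,3),np.array(c["rvec"]),np.array(c["tvec"]),c["intrinsics"],np.array(c["distortion"]))[0].reshape(-1,2)
def cloud(c):
    v,u=np.mgrid[0:420,0:560]; o,d=ray(c,np.stack([u,v],-1).reshape(-1,2))
    return (o+d*c["depth"].reshape(-1,1)).reshape(420,560,3)
E
python3 - <<'E'
from h import *
S=pickle.load(open("scene0.pkl","rb"));T=pickle.load(open("top0.pkl","rb"))
def crop(c,x,y,w,h,f): return cv2.resize(np.ascontiguousarray(c["pixels"][y:y+h,x:x+w,::-1]),(w*f,h*f),interpolation=cv2.INTER_CUBIC)
a=np.vstack([crop(S,210,265,65,60,6),crop(T,342,164,65,40,6)])
b=np.vstack([crop(S,240,150,130,112,3),crop(T,225,170,130,60,3)])
H=max(len(a),len(b)); a,b=[cv2.copyMakeBorder(i,0,H-len(i),0,0,0) for i in(a,b)]
im=np.hstack([a,b]); print(im.shape); cv2.imwrite("pics/z.png",im)
for c in(S,T):
    P=cloud(c); hsv=cv2.cvtColor(c["pixels"],cv2.COLOR_RGB2HSV)
    m=(hsv[...,0]<15)&(hsv[...,1]>200)&(hsv[...,2]>150)
    n,l,st,ce=cv2.connectedComponentsWithStats(m.astype(np.uint8))
    for i in range(1,n):
        if st[i,4]>12: print(st[i],ce[i].round(1),np.median(P[l==i],0).round(3), P[l==i].max(0).round(3),P[l==i].min(0).round(3))
E
```

```text
(600, 780, 3)
[298 100   7   3  19] [301.  101.1] [0.241 0.414 0.152] [0.249 0.426 0.154] [0.228 0.402 0.149]
[228 280  10   4  28] [232.6 281.6] [ 0.623 -0.296  0.098] [ 0.632 -0.287  0.101] [ 0.612 -0.302  0.093]
```

View pics/z.png

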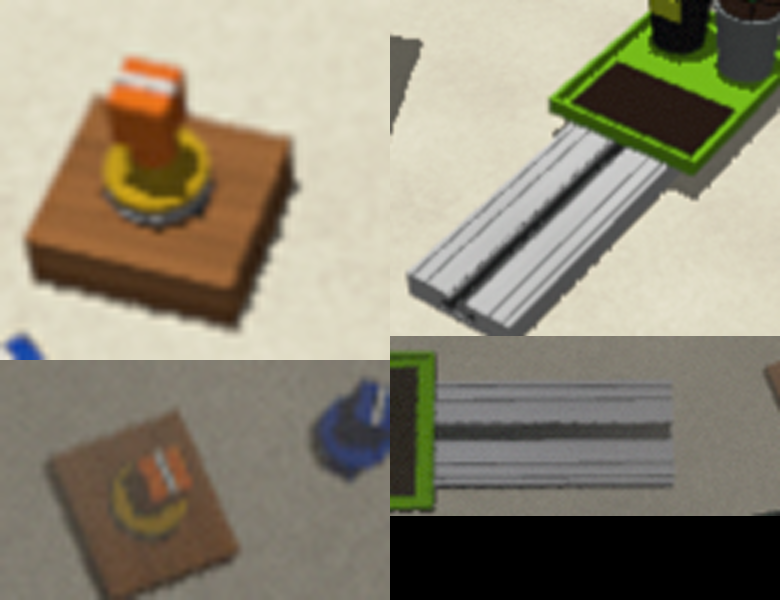

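The crops give the knob top at scene (234.7,278.8) and top (369.7,182.8). They also give the block's top corners and the slot line: top row ~201.5 over columns 240–318, scene from (260,250) to (317,199). Next, subpixel edges.

```bash
python3 - <<'E'
from h import *
S=pickle.load(open("scene0.pkl","rb"));T=pickle.load(open("top0.pkl","rb"))
f=lambda p,x,y,k:(np.array(p,float)+.5)/k-.5+[x,y]
def tri(a,b):
    o1,d1=ray(S,a);o2,d2=ray(T,b);d1=d1[0];d2=d2[0]
    s=np.linalg.lstsq(np.c_[d1,-d2],o2-o1,rcond=None)[0];p,q=o1+s[0]*d1,o2+s[1]*d2
    return (p+q)/2,np.linalg.norm(p-q)
ks=f((148,83),210,265,6);kt=f((166,113),342,164,6)
print("knob",tri(ks,kt), onz(S,[ks],.098),onz(T,[kt],.098))
for c,q,o in((S,[(105,97),(292,140),(240,290),(28,240)],(210,265)),(T,[(48,103),(178,51),(238,190),(107,243)],(342,164))):
    X=onz(c,f(q,*o,6),.03); print("blk",X[:,:2].round(4).tolist(),X.mean(0).round(4))
    e=np.diff(np.r_[X,X[:1]],axis=0)[:,:2]; print(np.linalg.norm(e,axis=1).round(3),np.degrees(np.arctan2(e[:,1],e[:,0])).round(1))
g=lambda c:cv2.GaussianBlur(c["pixels"],(0,0),.5).astype(np.float32).mean(2)
# profiles in world: sample plate top plane along x at several y
for nm,c,z in(("T",T,.03),("S",S,.03)):
    I=g(c)
    for y in np.arange(-.14,.09,.03):
        xs=np.arange(.50,.75,.001); p=pix(c,np.c_[xs,xs*0+y,xs*0+z]).astype(np.float32)
        v=cv2.remap(I,p[:,:1],p[:,1:],cv2.INTER_LINEAR)[:,0]
        i=np.argmin(np.where((xs>.55)&(xs<.68),v,999)); th=(v[i]+np.median(v[i-25:i+25]))/2
        a=i
        while v[a]<th:a-=1
        b=i
        while v[b]<th:b+=1
        d=np.diff(v); print(nm,y.round(3),"slot dark",xs[a],xs[b],"edges",[round(float(xs[k]),3) for k in sorted(np.argsort(-abs(d))[:6])])
for nm,c in(("T",T),("S",S)):
    G=c["pixels"].astype(int); h=cv2.cvtColor(c["pixels"],cv2.COLOR_RGB2HSV)
    m=cv2.GaussianBlur((((h[...,0]>30)&(h[...,0]<55)&(h[...,1]>150))*1.).astype(np.float32),(0,0),.7)
    for x in(.56,.58,.60,.62,.64,.66):
        ys=np.arange(-.05,.25,.0005);r=[]
        for z in(.03,.05):
            p=pix(c,np.c_[ys*0+x,ys,ys*0+z]).astype(np.float32); v=cv2.remap(m,p[:,:1],p[:,1:],cv2.INTER_LINEAR)[:,0]; r.append(round(float(ys[np.argmax(v>.5)]),4))
        print(nm,"tray",x,r)
E
```

```text
knob (array([ 0.61598086, -0.28587159,  0.09641522]), np.float64(0.0014033898903910926)) [[ 0.61742976 -0.28610622  0.098     ]] [[ 0.61511708 -0.28618336  0.098     ]]
blk [[0.5637, -0.2687], [0.6407, -0.2324], [0.6781, -0.3016], [0.5951, -0.3418]] [ 0.6194 -0.2861  0.03  ]
[0.085 0.079 0.092 0.08 ] [  25.2  -61.6 -154.2  113.2]
blk [[0.6345, -0.2289], [0.6721, -0.3026], [0.5925, -0.3406], [0.5552, -0.2667]] [ 0.6136 -0.2847  0.03  ]
[0.083 0.088 0.083 0.088] [ -63.  -154.5  116.8   25.5]
T -0.14 slot dark 0.5910000000000001 0.5980000000000001 edges [0.532, 0.62, 0.721, 0.722, 0.728, 0.729]
T -0.11 slot dark 0.542 0.562 edges [0.56, 0.561, 0.562, 0.721, 0.723, 0.724]
T -0.08 slot dark 0.539 0.559 edges [0.558, 0.559, 0.729, 0.73, 0.731, 0.732]
T -0.05 slot dark 0.537 0.556 edges [0.534, 0.535, 0.536, 0.555, 0.556, 0.557]
T -0.02 slot dark 0.534 0.555 edges [0.533, 0.535, 0.552, 0.553, 0.554, 0.555]
T 0.01 slot dark 0.531 0.553 edges [0.529, 0.534, 0.55, 0.551, 0.552, 0.553]
T 0.04 slot dark 0.5900000000000001 0.5950000000000001 edges [0.527, 0.528, 0.529, 0.548, 0.549, 0.55]
T 0.07 
[... 454 characters left out ...]
0000000000001 edges [0.553, 0.605, 0.619, 0.62, 0.621, 0.622]
S 0.01 slot dark 0.6030000000000001 0.6190000000000001 edges [0.549, 0.55, 0.551, 0.602, 0.618, 0.619]
S 0.04 slot dark 0.6000000000000001 0.6160000000000001 edges [0.531, 0.548, 0.549, 0.615, 0.616, 0.617]
S 0.07 slot dark 0.5970000000000001 0.6140000000000001 edges [0.544, 0.545, 0.546, 0.613, 0.614, 0.615]
T tray 0.56 [0.1475, 0.146]
T tray 0.58 [0.149, 0.145]
T tray 0.6 [0.148, 0.1465]
T tray 0.62 [0.1545, -0.05]
T tray 0.64 [-0.05, -0.05]
T tray 0.66 [-0.05, -0.05]
S tray 0.56 [0.1485, 0.128]
S tray 0.58 [0.1495, 0.13]
S tray 0.6 [0.1505, 0.131]
S tray 0.62 [-0.05, 0.1315]
S tray 0.64 [-0.05, -0.05]
S tray 0.66 [-0.05, -0.05]
```

```bash
cat >> h.py <<'E'
def R(phi):
    c,s=np.cos(phi),np.sin(phi); return np.array([[c,s,0],[s,-c,0],[0,0,-1.]])
SL=np.arctan(.087)            # slot tilt; slot y dir = (-sin,cos)
U=np.array([-np.sin(SL),np.cos(SL)]); P0=np.array([.5495,-.08])
E
python3 - <<'E'
from h import *
from station import bot
blk=np.radians(25.4); sl=np.pi/2+SL
for k in(-2,-1,0,1,2):
    p=blk+k*np.pi/2; r=[]
    for ph,xy in((p,(.616,-.2857)),(p-np.pi/2,(.616,-.2857)),(p+np.pi/2,(.616,-.2857)),(p+sl-blk,(.532,.12)),(p+sl-blk-np.pi/2,(.532,.12)),(p+sl-blk-np.pi,(.532,.12)),(p+sl-blk-3.6,(.532,.12))):
        j=bot.solve_ik([*xy,.07],R(ph)); r.append(None if j is None else round(float(j[5]),2))
    print(k,r)
T=pickle.load(open("top0.pkl","rb"));S=pickle.load(open("scene0.pkl","rb"))
for nm,c in(("T",T),("S",S)):
    h=cv2.cvtColor(c["pixels"],cv2.COLOR_RGB2HSV)
    m=cv2.GaussianBlur((((h[...,0]>30)&(h[...,0]<55)&(h[...,1]>150))*1.).astype(np.float32),(0,0),.7)
    o=[]
    for x in(.46,.48,.50,.52,.54,.56,.58):
        ys=np.arange(.08,.25,.0005)
        p=pix(c,np.c_[ys*0+x,ys,ys*0+.03]).astype(np.float32); v=cv2.remap(m,p[:,:1],p[:,1:],cv2.INTER_LINEAR)[:,0]; o.append(round(float(ys[np.argmax(v>.5)]),4))
    print(nm,o)
E
```

```text
-2 [-2.48, -0.91, 2.23, -3.05, -1.48, 0.09, 0.55]
-1 [2.23, -2.48, 0.66, 1.66, -3.05, -1.48, -1.02]
0 [0.66, 2.23, -0.91, 0.09, 1.66, -3.05, -2.59]
1 [-0.91, 0.66, -2.48, -1.48, 0.09, 1.66, 2.12]
2 [-2.48, -0.91, 2.23, -3.05, -1.48, 0.09, 0.55]
T [0.1375, 0.1395, 0.1415, 0.143, 0.145, 0.1475, 0.149]
S [0.1385, 0.1405, 0.143, 0.144, 0.144, 0.1485, 0.1495]
```

```bash
python3 - <<'E'
from h import *
for n in("scene","top"):
    c=pickle.load(open(n+"0.pkl","rb")); h=cv2.cvtColor(c["pixels"],cv2.COLOR_RGB2HSV); P=cloud(c)
    m=(h[...,0]>105)&(h[...,0]<130)&(h[...,1]>150)&(abs(P[...,0]-.65)<.12)&(abs(P[...,1]+.36)<.1)
    q=P[m]; print(n,m.sum(),np.percentile(q,[3,50,97],axis=0).round(3).tolist())
    t=q[q[:,2]>np.percentile(q[:,2],85)]; print(t.mean(0).round(3))
E
python3 - <<'E'
from h import *
from station import bot,hand
b=np.radians(25.4)+np.pi/2
bot.move_to([.616,-.2857,.17],R(b)); s=bot.get_state(); print(s["t"],s["eef_pos"],s["joint_pos"][5],s["ft_force"],s["wrist_torque"])
E
```

```text
scene 343 [[0.661, -0.427, 0.007], [0.681, -0.415, 0.041], [0.691, -0.395, 0.088]]
[ 0.673 -0.411  0.087]
1.875 [ 0.61572382 -0.28656452  0.17010934] -0.9114921184344974 [-0.23676265  0.01991228  0.29113586] [ 0.04181119 -0.11393061 -0.01842174]Traceback (most recent call last):
  File "<stdin>", line 5, in <module>
    return _quantile_unchecked(
        a, q, axis, out, overwrite_input, method, keepdims, weights)
    return _ureduce(a,
                    func=_quantile_ureduce_func,
    ...<5 lines>...
                    overwrite_input=overwrite_input,
                    method=method)
    r = func(a, **kwargs)
    result = _quantile(arr,
                       quantiles=q,
    ...<2 lines>...
                       out=out,
                       weights=wgt)
    slices_having_nans = np.isnan(arr[-1, ...])
                                  ~~~^^^^^^^^^
IndexError: index -1 is out of bounds for axis 0 with size 0
```

```bash
cat >> h.py <<'E'
from station import bot,hand,eyes,order
def rep(tag=""):
    s=bot.get_state(); print(tag,round(s["t"],2),"p",s["eef_pos"].round(4),"F",s["ft_force"].round(2),"M",s["wrist_torque"].round(3),"w",round(s["width"],4),"ff",round(s["finger_force"],1),"j6",round(s["joint_pos"][5],3)); return s
E
python3 - <<'E'
from h import *
b=np.radians(25.4)
bot.move_to([.616,-.2857,.115],R(b)); rep()
bot.move_l([.616,-.2857,.067]); rep()
hand.close(6); rep("g1"); bot.pause(.2); rep("g1")
hand.ungrasp(); bot.move_l([.616,-.2857,.108])
bot.move_to([.616,-.2857,.108],R(b+np.pi/2)); bot.move_l([.616,-.2857,.067]); rep()
hand.close(6); bot.pause(.2); rep("g2")
hand.close(30); bot.pause(.2);rep("g3")
E
```

```text
3.27 p [ 0.616  -0.286   0.1152] F [ 0.14 -0.08 -0.09] M [-0.019 -0.015  0.013] w 0.0909 ff 0.0 j6 0.658
 3.74 p [ 0.616  -0.2857  0.067 ] F [-0.39  0.03 -1.38] M [-0.032 -0.026  0.042] w 0.0914 ff 0.0 j6 0.659
g1 4.76 p [ 0.616  -0.2857  0.067 ] F [ 0.03 -0.9  -0.4 ] M [-0.067 -0.062 -0.01 ] w 0.026 ff 6.0 j6 0.659
g1 4.96 p [ 0.616  -0.2857  0.067 ] F [ 0.42 -0.71 -0.07] M [-0.109 -0.045 -0.018] w 0.0261 ff 6.0 j6 0.659
 8.28 p [ 0.6158 -0.2856  0.0666] F [ 0.85 -0.14  0.53] M [ 0.012 -0.108  0.029] w 0.0914 ff 0.0 j6 -0.912
g2 9.5 p [ 0.616  -0.2857  0.067 ] F [0.21 0.57 0.63] M [ 0.074 -0.403 -0.037] w 0.0258 ff 6.0 j6 -0.912
g3 9.92 p [ 0.616  -0.2857  0.067 ] F [ 1.19  0.73 -0.19] M [ 0.073 -0.396  0.014] w 0.0263 ff 30.0 j6 -0.912
```

```bash
cat >> h.py <<'E'
PH=np.pi+SL
def at(y,z,dx=0):   # point on slot axis
    n=np.array([U[1],-U[0]]); p=P0+U*((y-P0[1])/U[1])+n*dx; return [*p,z]
E
python3 - <<'E'
from h import *
bot.move_l([.616,-.2857,.15],max_speed=.1); rep("lift")
bot.move_to(at(.08,.16),R(PH)); bot.move_l(at(.08,.095)); bot.pause(.2); rep("hover")
ims=[]
for n,x,y,w,h in(("scene",260,120,100,130),("top",225,160,80,60)):
    c=eyes.read_camera(n); pickle.dump(c,open(n+"1.pkl","wb")); f=4 if n=="scene" else 5
    ims.append(cv2.resize(np.ascontiguousarray(c["pixels"][y:y+h,x:x+w,::-1]),(w*f,h*f),interpolation=cv2.INTER_CUBIC))
H=max(map(len,ims)); cv2.imwrite("pics/hov.png",np.hstack([cv2.copyMakeBorder(i,0,H-len(i),0,0,0) for i in ims]))
E
```

```text
lift 10.9 p [ 0.6156 -0.2855  0.1494] F [-0.46 -0.67 -2.34] M [-0.006 -0.067  0.013] w 0.0258 ff 30.0 j6 -0.912
hover 13.08 p [0.5363 0.08   0.096 ] F [ 0.44 -0.05 -1.94] M [ 0.103 -0.186  0.021] w 0.0256 ff 30.0 j6 -1.552
```

View pics/hov.png

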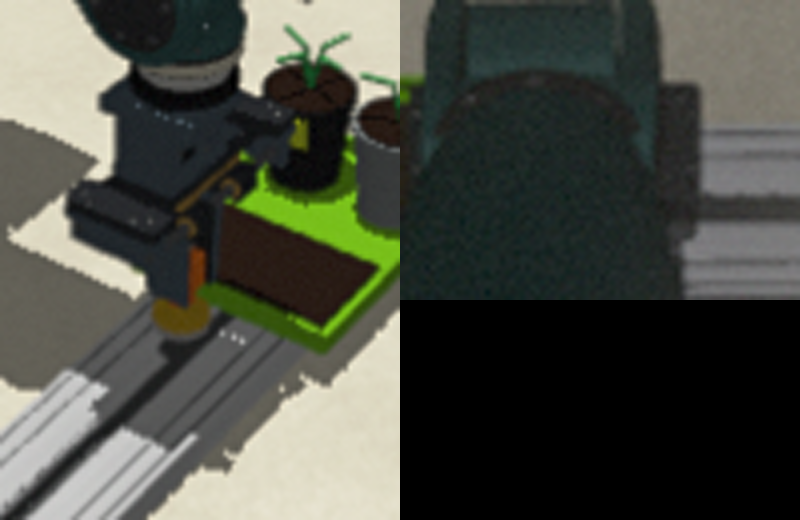

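The scene crop shows the bolt held over the slot, with its flange at about (180,318) in the crop and the slot line running just beneath. The arm hides it in the top view, so I'll lower by feel.

```bash
cat >> h.py <<'E'
def F(n=3):
    return np.mean([bot.get_state()["ft_force"] for _ in range(n)],0)
def lower(y,dx,z,zend,step=.001,lim=6):
    while z>zend:
        z-=step; bot.move_l(at(y,z,dx),max_speed=.03); f=F()
        if f[2]+2>lim: return z,f
    return z,f
E
python3 - <<'E'
from h import *
bot.move_l(at(.08,.0875),max_speed=.05); rep()
z,f=lower(.08,0,.0875,.0745); print(z,f); rep()
E
```

```text
13.48 p [0.5352 0.08   0.087 ] F [-0.36  0.72 -2.22] M [ 0.17  -0.092 -0.   ] w 0.0258 ff 30.0 j6 -1.552
0.07449999999999998 [-0.72097077  0.38763587 -2.29273807]
 16.73 p [0.5355 0.08   0.0744] F [-0.72  0.39 -2.29] M [ 0.141 -0.161 -0.012] w 0.0256 ff 30.0 j6 -1.552
```

```bash
python3 - <<'E'
from h import *
z,f=lower(.08,0,.0745,.0665); print(z,f)
f0=F(5)
bot.move_l(at(.112,z),max_speed=.05); print(F()-f0)
for y in np.arange(.113,.1235,.001):
    bot.move_l(at(y,z),max_speed=.03); f=F()-f0; print(round(y,4),f.round(2))
    if f[:2]@U<-2.5: break
rep()
E
```

```text
0.06649999999999999 [-0.10535389  0.68528072 -1.14090604]
[ 0.12136032  0.0748053  -0.20739469]
0.113 [ 0.73 -0.97 -1.2 ]
0.114 [ 0.4   0.29 -0.72]
0.115 [ 0.9  -1.05 -1.39]
0.116 [ 0.46 -1.02 -1.46]
0.117 [ 1.03 -0.8  -1.52]
0.118 [ 0.17 -0.08 -0.33]
0.119 [-0.24 -0.1  -0.74]
0.12 [ 0.78 -5.83 -0.68]
 21.52 p [0.5321 0.1197 0.0665] F [ 0.68 -5.14 -1.82] M [-0.945 -0.185 -0.006] w 0.0257 ff 30.0 j6 -1.478
```

Contact with the tray came at y≈0.1195. I'll back off 1.2 mm and turn clockwise.

```bash
cat >> h.py <<'E'
def MF(n=6):
    v=[]
    for _ in range(n):
        s=bot.get_state(); v.append(np.r_[s["wrist_torque"][2],s["ft_force"]]); bot.pause(.02)
    return np.mean(v,0)
E
python3 - <<'E'
from h import *
z=.0665;y=.1183
bot.move_l(at(y,z),max_speed=.03); rep("off"); print(MF())
bot.move_l(at(y,z),R(PH-1.2)); rep("1.2")
a=1.2
while a<1.62:
    a+=.05; bot.move_l(at(y,z),R(PH-a)); m=MF(4); print(round(a,2),m.round(3))
    if m[0]>.05: break
rep()
E
```

```text
off 21.77 p [0.5322 0.1183 0.0665] F [-0.55 -0.72 -1.65] M [ 0.144 -0.14   0.009] w 0.026 ff 30.0 j6 -1.482
[-0.00217218  0.14070711  0.15330459 -2.12198019]
1.2 23.23 p [0.5323 0.1183 0.0665] F [-0.05  0.05 -1.17] M [-0.019 -0.119  0.024] w 0.0256 ff 30.0 j6 -0.283
1.25 [-0.022  0.208 -0.053 -2.022]
1.3 [-0.01  -0.209  0.437 -1.959]
1.35 [-0.011  0.308  0.021 -1.784]
1.4 [-1.000e-03  1.591e+00  2.620e-01 -2.135e+00]
1.45 [ 0.037  3.57  -0.215 -2.232]
1.5 [ 0.054  5.227 -1.161 -2.243]
 25.12 p [0.5327 0.1183 0.0667] F [ 5.44 -0.55 -2.39] M [-0.256 -1.306  0.063] w 0.0256 ff 30.0 j6 0.017
```

```bash
python3 - <<'E'
from h import *
z=.0665;y=.1183;a=1.5;dx=0
for k in range(5):
    m=MF(4); print(round(dx,4),m.round(3))
    if m[1]<1.0: break
    dx+=.0004; bot.move_l(at(y,z,dx),R(PH-a),max_speed=.03)
while a<1.75:
    a+=.05; bot.move_l(at(y,z,dx),R(PH-a)); m=MF(4); print(round(a,2),round(dx,4),m.round(3))
    if abs(m[1])>2.5: dx+=.0003*np.sign(m[1])
rep()
E
```

```text
0 [ 0.065  5.382 -0.633 -2.29 ]
0.0004 [ 0.073  4.436 -1.456 -1.381]
0.0008 [ 0.064  3.596 -0.73  -1.344]
0.0012 [-0.01   1.788 -0.717 -1.371]
0.0016 [-0.02   0.18  -0.273 -2.215]
1.55 0.0016 [-0.025 -1.02  -0.512 -2.548]
1.6 0.0016 [-0.011 -1.405 -0.423 -4.36 ]
1.65 0.0016 [ 0.011 -1.672 -0.317 -5.004]
1.7 0.0016 [-3.000e-03 -2.207e+00 -4.910e-01 -4.887e+00]
1.75 0.0016 [ 0.008 -2.537 -0.576 -5.379]
 28.04 p [0.5337 0.1184 0.0665] F [-3.38 -0.4  -4.96] M [-0.146  0.621  0.02 ] w 0.0254 ff 30.0 j6 0.266
```

```bash
cat > turn.py <<'E'
from h import *
import sys,json
a,z,dx,stop,step,amax=map(float,sys.argv[1:]); y=.1183
while a<amax:
    a+=step; m=MF(4)
    if m[3]<-3.2: z-=.0003
    elif m[3]<0: z-=.004*step
    elif m[3]>3: z+=.0002
    if abs(m[1])>2.5: dx+=.0002*np.sign(m[1])
    bot.move_l(at(y,z,dx),R(PH-a)); m=MF(5); print(round(a,3),round(z,4),round(dx,4),m.round(3))
    if m[0]>stop: break
rep()
E
python3 turn.py 1.75 .0665 .0014 .075 .05 2.5
```

```text
1.8 0.0662 0.0012 [ 0.007 -1.395 -1.024 -4.552]
1.85 0.0659 0.0012 [-0.037 -1.299 -1.225 -1.98 ]
1.9 0.0657 0.0012 [-0.029 -1.184 -0.795 -1.607]
1.95 0.0655 0.0012 [-0.007 -0.179 -0.362 -1.828]
2.0 0.0653 0.0012 [-0.026  0.627  0.117 -1.386]
2.05 0.0651 0.0012 [-0.009  0.538  0.226 -1.498]
2.1 0.0649 0.0012 [ 0.02   1.359  0.199 -1.672]
2.15 0.0647 0.0012 [-0.016  1.787  0.332 -1.02 ]
2.2 0.0645 0.0012 [ 0.016  2.042 -0.055 -1.248]
2.25 0.0643 0.0012 [ 0.014  2.378  0.163 -0.454]
2.3 0.0641 0.0014 [ 2.000e-03  2.086e+00  9.800e-02 -6.790e-01]
2.35 0.0639 0.0014 [ 0.016  1.813  0.14  -1.36 ]
2.4 0.0637 0.0014 [ 0.007  2.422  0.131 -1.023]
2.45 0.0635 0.0014 [-0.002  1.903  0.289 -1.07 ]
2.5 0.0633 0.0014 [ 0.029  2.035  0.004 -1.199]
2.55 0.0631 0.0014 [-0.008  2.372 -0.659 -0.486]
 34.44 p [0.5336 0.1184 0.0631] F [ 1.36  0.13 -0.49] M [-0.152 -0.485  0.063] w 0.0258 ff 30.0 j6 1.066
```

```bash
python3 turn.py 2.55 .0631 .0016 .07 .05 3.3
```

```text
2.6 0.0629 0.0016 [-0.042 -0.149 -1.13   3.059]
2.65 0.0631 0.0016 [-0.024  0.404 -0.656  1.332]
2.7 0.0631 0.0016 [-0.034  0.286 -0.88   0.568]
2.75 0.0631 0.0016 [-0.068  0.328 -0.169 -0.429]
2.8 0.0629 0.0016 [-0.046  0.237 -0.468 -0.427]
2.85 0.0627 0.0016 [-0.025 -0.102 -0.589  0.099]
2.9 0.0627 0.0016 [ 0.038  0.906 -1.51  -4.658]
2.95 0.0624 0.0016 [ 0.052  0.798 -1.834 -4.203]
3.0 0.0621 0.0016 [ 0.042 -0.21  -3.094 -1.231]
3.05 0.0619 0.0016 [ 0.072 -0.99  -4.194  0.928]
 38.44 p [0.5338 0.1184 0.0619] F [-0.53 -3.43  1.13] M [-0.849  0.137  0.114] w 0.026 ff 30.0 j6 1.566
```

```bash
python3 - <<'E'
from h import *
bot.move_l(at(.1183,.0619,.0016),R(PH-3.09)); print(MF(8).round(3)); rep()
E
```

```text
[ 0.091  0.545 -4.197 -2.105]
 38.83 p [0.5338 0.1184 0.0619] F [ 0.41 -5.3  -1.48] M [-0.936 -0.042  0.103] w 0.0258 ff 30.0 j6 1.607
```

```bash
python3 - <<'E'
from h import *
hand.ungrasp(); rep(); p=bot.get_state()["eef_pos"]; bot.move_l([p[0],p[1],.2],max_speed=.1)
bot.move_to([.5,-.3,.3],R(PH-2)); rep()
ims=[]
for n,x,y,w,h,f in(("scene",270,140,100,100,5),("top",225,170,60,60,5)):
    c=eyes.read_camera(n); pickle.dump(c,open(n+"2.pkl","wb"))
    ims.append(cv2.resize(np.ascontiguousarray(c["pixels"][y:y+h,x:x+w,::-1]),(w*f,h*f),interpolation=cv2.INTER_CUBIC))
H=max(map(len,ims)); cv2.imwrite("pics/end.png",np.hstack([cv2.copyMakeBorder(i,0,H-len(i),0,0,0) for i in ims]))
E
```

```text
39.9 p [0.5338 0.1184 0.0619] F [ 0.12 -0.31 -0.81] M [ 0.025  0.001 -0.001] w 0.091 ff 0.0 j6 1.608
 43.05 p [ 0.5001 -0.2995  0.2997] F [0.26 0.22 0.41] M [-0.02  -0.038 -0.037] w 0.091 ff 0.0 j6 -0.237
```

View pics/end.png

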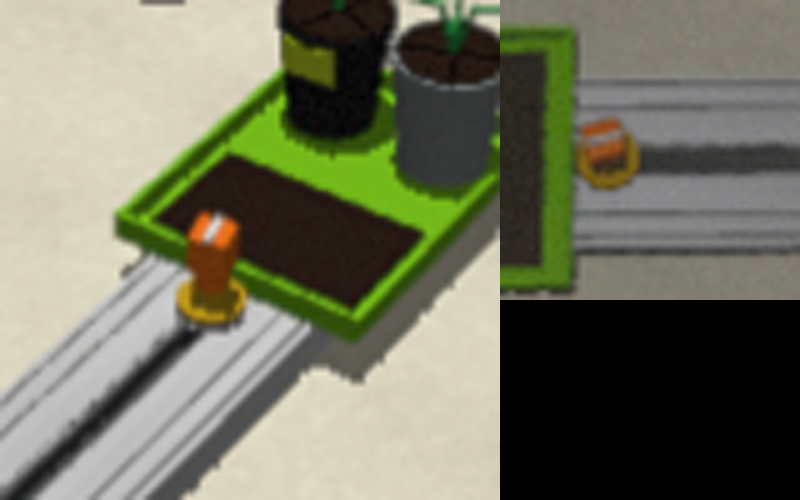

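The scene crop shows the bolt upright at (212,270), with its flange against the tray's plain end. The top crop at (607,155) shows it centred on the slot with a gap of about 1 mm. The tray has not visibly moved, so I'm handing it in.

```bash
python3 -c "
from station import order; print(order.finish_job())"
```

```text
the job is handed in; nothing more can be done
None
```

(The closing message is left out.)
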